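# Peg the drying post into the board and slip the napkin ring over it

## Task

Take the red drying post from its wooden holder and plug it into the drying board: its hole is hidden under a flush dust plug somewhere inside the brass circle, so feel for it by sliding the peg about under light pressure (never over 30 N) until it drops in, and press the post fully home, flange flat on the pad. Then slip the fired-clay napkin ring over the standing post so that it rests flat on the flange, and leave the bystanding things where they are.

Things in the scene. Friction and masses are not known exactly. Their poses are not given: they have to be found in the camera images.
- mark (a point): Centre of the thin brass circle (48 mm across) on the drying board, on the top face of its grey pad, z up. The pad has one vertical blind hole, 16 mm across, 22 mm deep, hidden and not measured: its centre lies anywhere within 7.5 mm of this point along this frame's x and along its y. A dust plug of the same grey closes it flush; its weak spring gives way under 0.3 to 0.7 N and lets the peg in.
- board: The drying board, fixed to the table: brown wooden frame 150 (x) by 160 mm (y), 32 mm high, around the 90 by 90 mm grey pad, whose top is 30 mm above the table (2 mm below the frame's). The pad floats on springs: it stays level and sinks straight down about 0.4 mm per newton pressed on it, at most 8 mm. Origin in the middle of the board's underside, 30 mm below the mark; z up.
- post_mid (a point): Centre of the grip of the loose drying post, z up along the post. The grip is a red square bar 18 by 18 mm (sides along this frame's x and y), 54 mm tall, from 29 mm below to 25 mm above this point. Below it sits a round wooden flange 40 mm across, 6 mm thick. It starts upright in the holder. About 150 g.
- post_foot (a point): Centre of the underside of the post's flange, 35 mm below post_mid; z up. From here a round peg 14 mm in diameter runs 16 mm down, its foot chamfered by 2 mm. With the post fully home this point is level with the top of the pad.
- post: The same post; origin at the centre of the flange's underside, z up.
- holder: Fixed plywood block 80 by 80 mm, 45 mm high, in which the post stands: the post's flange lies on its top, the peg loosely in its 21 mm hole. Origin in the middle of its underside, on the table.
- ring_mid (a point): Centre (half-way up) of the loose napkin ring: pinkish fired clay, outer diameter 60 mm, hole 34 mm, 24 mm high, its axis z upright; about 110 g. It starts lying flat on a white tile, so its underside is 12 mm below this point.
- napkin_ring: The same ring; origin in the middle of its underside, z along its axis.
- tile: Fixed white tile 110 by 110 mm, 12 mm thick, under the ring; origin in the middle of its underside. Holder and tile may stand on either side of the board.
- glaze_jar: Bystander: loose amber jar, 56 mm across, 75 mm high; origin in the middle of its underside.
- cutter: Bystander: loose round steel cutter, 60 mm across, 28 mm high; origin in the middle of its underside.
- slip_bowl: Bystander: loose white bowl, 110 mm across, 45 mm high; origin in the middle of its underside.
- brush_cup: Bystander: loose blue cup, 72 mm across, 90 mm high; origin in the middle of its underside.
- modelling_tool: Bystander: loose wooden-handled spatula, 170 mm long, lying on the table along its x.
- pin_mid (a point): Bystander: centre of a loose red rolling pin lying along y, 44 mm thick, 340 mm long over its handles.
Not all that is in view belongs to the job. Leave any green or purple look-alike of the napkin_ring alone.

How it is judged:
On the way:
1. the post stands upright in the board's hole, pressed fully home, with the ring not yet on it (z of post_foot in the frame of mark below 0.0025 m and distance between post_foot and mark below 0.016 m and angle between post_mid's own z axis and vertical below 0.08 rad and horizontal distance between ring_mid and post_mid above 0.06 m), for 0.2 s.
At the end, for the whole second after the job is handed in: The post stands upright (within 0.08 rad) in the board's hole, its flange within 2.5 mm of the pad's top, and the napkin ring lies flat around it on the flange (within 4 mm in height, 0.12 rad), both at rest (z of post_foot in the frame of mark below 0.0025 m and distance between post_foot and mark below 0.016 m and angle between post_mid's own z axis and vertical below 0.08 rad and horizontal distance between ring_mid and post_mid below 0.011 m and z of ring_mid in the frame of post_foot between 0.012 and 0.022 m and angle between ring_mid's own z axis and vertical below 0.12 rad and linear speed of each of napkin_ring, post below 0.02 m/s); the robot touches nothing.
It fails at once if the post is pressed on the board with more than 30 N (contact force between post and board above 30 N).
It fails at once if a bystander is pushed 3 cm or more from its place (distance of any of glaze_jar, cutter, slip_bowl, brush_cup, modelling_tool, pin_mid from where it was at the start of the episode above 0.03 m).
It also fails if it takes over 72 s, if anything falls off the work surface, if the arm or the gripper's body presses on something with over 40 N, if the wrist force passes 120 N, or if a joint passes its speed limit or range.

## Robot

A 7-joint arm with a two-finger parallel gripper is mounted at the origin on the work surface. World frame = base frame: x ahead of the robot, y to its left, z up, the work surface at z = 0. Lengths are in m, angles in rad, forces in N, time in s.
With the tool pointing down it reaches from about 0.4 to 0.85 m from the base axis. Payload 10.4 kg.
Tool frame: the origin (TCP) lies between the finger pads; the fingertips stand 22 mm ahead of it and the grasp point (between the pads) lies 3 mm ahead of it; z points along the fingers, y is the line along which they close (so a half turn about z gives the same grasp; the last joint's range is limited). The gripper opens to 85 mm and grips with 20 to 120 N. Pads are 22 mm wide; open, the fingers measure 114 mm over their backs; the gripper's body (76 mm by 85 mm) begins 54 mm behind the grasp point. The pads swing forward as they close: fully open they stand 13 mm farther back than shut.
Start: joints at [-1.232, 0.332, -0.065, 1.46, 0.022, 1.35, -0.088], TCP at [0.221, 0.585, 0.253] pointing down, gripper open.
Joint ranges: [-2.6, 2.6], [-0.5, 2.12], [-1.47, 1.34], [0.16, 2.42], [-1.27, 4.41], [0.06, 2.06], [-2.6, 2.6]. Speed limits (rad/s): [2.22, 2.22, 2.79, 2.79, 3.14, 3.14, 3.14].

## Interface

Orientations are given as a unit quaternion [x, y, z, w].
In Python, from workcell import manip, camera, ticket, boxes_of, outline_of gives the robot as it stands.
- The arm moves only by the tool carry_out, never from a script. Its argument "deltas" is a list of rows, each a list of 5 numbers: the shift along the tool's x, y, z as a fraction of full scale, then the turn about the tool's z as a fraction of full scale, then the opening, from -1 (shut) to 1 (fully open), so that 0 is half open. In form: [[tx, ty, tz, spin, gripper], ...]. A call has 1 to 20 rows; each row is the pose to reach, as a shift and turn from the pose commanded when the call began, along the tool's axes at that moment; what a row does not reach only later rows make up. Full scale, the value 1, is 150 mm for a shift and 30 degrees for a turn. A row lasts 1/8 s, in which the tool goes at most 62.5 mm and 10.7 degrees, less where a joint would pass 70% of its speed; a pose out of reach is approached as far as the arm can. A call with a number of a shift or a turn outside -1 to 1 is refused whole. A call with a gripper value outside its range is refused whole. The fingers move at their own pace and stop on an object; "force" is the grip in N (left out, the last holds). Time passes only in rows, so rows that repeat a pose let the fingers close. It gives the time, the measured TCP pose, the force, the opening and the grip force at its end, in the units of the state.
- manip.get_obs(): the state, without advancing time (a new reading comes with each control period).
- camera(name): name is "scene" or "top" or "wrist"; returns a dict with "img" (420x560x3 uint8, red, green, blue), "depth" (420x560 float32, m along the optical axis (not along the pixel's ray), 0 where there is no reading), "vertical_fov" (degrees; the focal length in pixels is half the picture's height over the tangent of half this angle, whatever the lens; pixels are square), "cx", "cy" (the principal point, pixels), "R" (3x3) and "t" (3): a world point X has camera coordinates R X + t. Camera axes: x right, y down, z forward; pixel columns grow to the right and rows downward; lengths in m; the calibration is good to about 2 mm. A picture is of the moment at which its call begins.
- ticket.hand_in(): hands the job in; it is judged then, once.
Trained networks look in a picture, given as the dict that the camera call returned (one of the last four; its "shot" number tells which), for a name from the list of things; names that differ only in an ending like _2 or _b are one class to them, and where a whole thing is asked for, a point or a joint stands for the part that bears it (a point fixed in the world has none). Each returns a list of dicts, best first, with "conf" (0 to 1); they miss things now and then, are a little off and sometimes report something else, mostly with a low value. They report only what shows in the picture. A call takes as long as a camera call. They do not tell look-alikes from the thing itself.
- boxes_of(query, picture): "position" ([x, y, z] in m, in world coordinates, good to about 4 mm: the middle of the surface that is visible of it).
- outline_of(query, picture): "region" (420x560 bool, what is visible of it).
The state is a dict: "clock": time; "joint_pos": joint angles; "joint_velocities": joint speeds; "tau": joint torques, N m; "position": TCP position; "ee_rot": TCP orientation; "ft_force": force on the tool from outside, world axes, zero at the start; "torque": the same for the moment, N m; "grip_width": opening from 0.0 (shut) to 1.0 (fully open); "grasp_force": force on a finger pad.
Only numpy, scipy, OpenCV 4.12 (cv2) and the standard library are available. Lean on these libraries where they do the work, as an engineer would, in place of code of your own. Each camera call takes 0.05 s, during which the arm holds its last target. There are 200 camera calls.

## Working session

There is one attempt and no reset: what is moved stays moved. The work goes in short steps, Python scripts to look and compute and a tool call to move; the robot and the scene stay as the last step left them, time stands still between calls to the robot, and variables do not carry over. Pictures are saved under pics/ and viewed, at most 10 in all, crops included, and the job is handed in when it is done.

Besides the shell and the picture viewer there is one more tool, called after "Request:" in YAML: its name, and indented under it one key for each argument. carry_out: Moves the arm, as the interface text tells. Its arguments: {"type":"object","properties":{"deltas":{"type":"array","items":{"type":"array","items":{"type":"number"}}},"force":{"type":"number"}},"required":["deltas"]}

```bash
mkdir -p pics; ls; cat > h.py <<'E'
import numpy as np, cv2
from workcell import manip, camera, ticket, boxes_of, outline_of
def px2w(p,uv,d=None,z=None):
    f=210/np.tan(np.radians(p["vertical_fov"])/2); R=np.array(p["R"]);t=np.array(p["t"])
    r=R.T@np.array([(uv[0]-p["cx"])/f,(uv[1]-p["cy"])/f,1.]); c=-R.T@t
    if z is not None: return c+r*(z-c[2])/r[2]
    return c+r*d
def cloud(p):
    f=210/np.tan(np.radians(p["vertical_fov"])/2); R=np.array(p["R"]);t=np.array(p["t"])
    v,u=np.mgrid[:420,:560]; d=p["depth"]
    X=np.stack([(u-p["cx"])/f*d,(v-p["cy"])/f*d,d],-1)
    return (X-t)@R
def save(p,n): cv2.imwrite("pics/"+n,cv2.cvtColor(p["img"],cv2.COLOR_RGB2BGR))
E
python3 - <<'E'
from h import *
np.set_printoptions(precision=4,suppress=True)
print(manip.get_obs())
for c in ("scene","top"):
    p=camera(c); save(p,c+"0.png"); print(c,p["vertical_fov"],-np.array(p["R"]).T@p["t"]); C=cloud(p)
    for q in ["mark","board","post_mid","post","holder","ring_mid","napkin_ring","tile","glaze_jar","cutter","slip_bowl","brush_cup","modelling_tool","pin_mid"]:
        print(q,[(np.round(b["position"],3).tolist(),round(b["conf"],2)) for b in boxes_of(q,p)[:3]])
E
```

```text
pics
{'clock': 0.0, 'joint_pos': array([-1.2316,  0.3329, -0.0647,  1.461 ,  0.0216,  1.3499, -0.0885]), 'joint_velocities': array([ 0.0001, -0.    , -0.0002,  0.0018, -0.0015, -0.0005, -0.0007]), 'tau': array([ -0.0012, -62.5448,   0.0483, -39.1624,   0.016 ,   0.0099,
         0.    ]), 'position': array([0.2211, 0.5842, 0.2525]), 'ee_rot': array([ 0.1799,  0.9837, -0.0008, -0.0001]), 'ft_force': array([-0.4122, -0.704 , -0.7281]), 'torque': array([-0.0207, -0.011 ,  0.014 ]), 'grasp_force': 0.0, 'grip_width': 1.0004072432454223}
scene 42.98268093104775 [ 1.3918 -0.3555  0.9978]
mark [([0.541, -0.031, 0.03], 0.77)]
board [([0.537, -0.028, 0.031], 0.64)]
post_mid [([0.563, -0.283, 0.062], 0.87), ([0.741, 0.142, 0.051], 0.35)]
post [([0.583, 0.306, 0.014], 0.65), ([0.568, -0.282, 0.065], 0.63)]
holder [([0.585, -0.286, 0.043], 0.86)]
ring_mid [([0.582, 0.293, 0.033], 0.89), ([0.63, 0.182, 0.02], 0.69)]
napkin_ring [([0.453, 0.312, 0.023], 0.88), ([0.627, 0.183, 0.02], 0.86), ([0.586, 0.288, 0.029], 0.74)]
tile [([0.582, 0.307, 0.01], 0.7), ([0.584, 0.286, 0.034], 0.33)]
glaze_jar [([
[... 403 characters left out ...]
.029], 0.59)]
board [([0.526, -0.022, 0.031], 0.75)]
post_mid [([0.554, -0.27, 0.055], 0.57)]
post [([0.561, -0.272, 0.051], 0.71)]
holder [([0.552, -0.269, 0.046], 0.63)]
ring_mid [([0.445, 0.305, 0.024], 0.83), ([0.622, 0.181, 0.028], 0.63), ([0.58, 0.292, 0.035], 0.58)]
napkin_ring [([0.578, 0.293, 0.039], 0.79), ([0.619, 0.182, 0.024], 0.65), ([0.45, 0.304, 0.024], 0.6)]
tile [([0.565, 0.315, 0.016], 0.79)]
glaze_jar [([0.718, 0.148, 0.075], 0.75), ([0.555, -0.268, 0.053], 0.49)]
cutter []
slip_bowl [([0.755, -0.282, 0.024], 0.66)]
brush_cup [([0.748, 0.319, 0.054], 0.67)]
modelling_tool [([0.421, -0.418, 0.0], 0.66), ([0.745, 0.315, 0.054], 0.57)]
pin_mid [([0.803, 0.025, 0.036], 0.94)]
```

View pics/scene0.png

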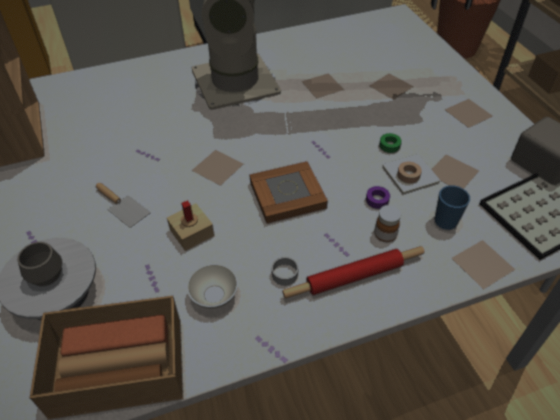

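View pics/top0.png

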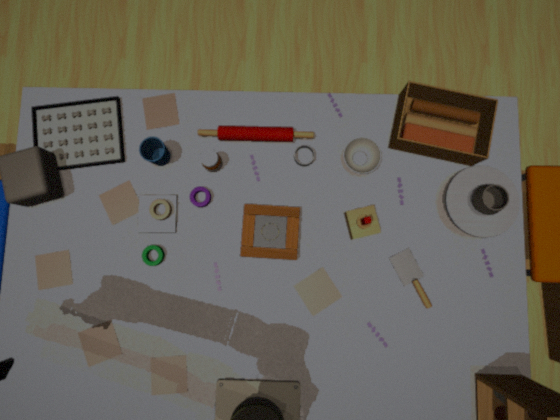

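Request:
carry_out:
  deltas:
    - [-1,-0.33,0,-0.69,1]
    - [-1,-0.33,0,-0.69,1]
    - [-1,-0.33,0,-0.69,1]

```text
clock: 1.88
position: [0.3468, 0.4828, 0.2535]
ee_rot: [0.0, 1.0, -0.0, 0.0]
ft_force: [-1.3, 0.3, 0.2]
grip_width: 0.996
grasp_force: 0.0
```

Request:
carry_out:
  deltas:
    - [-1,-1,0,0,1]
    - [-1,-1,0,0,1]
    - [-1,-1,0,0,1]
    - [-1,-1,0,0,1]

```text
clock: 2.38
position: [0.4969, 0.331, 0.2535]
ee_rot: [0.003, 1.0, -0.0, 0.001]
ft_force: [-0.8, 0.8, -0.3]
grip_width: 0.998
grasp_force: 0.0
```

```bash
cat >> h.py <<'E'
np.set_printoptions(precision=4,suppress=True)
def look(name,qs,cam="wrist"):
    p=camera(cam); save(p,name); C=cloud(p); print("cam",-np.array(p["R"]).T@p["t"],"z",np.array(p["R"])[2])
    for q in qs:
        for b in outline_of(q,p)[:3]:
            m=b["region"]&(p["depth"]>0); 
            if m.sum()<20: continue
            v,u=np.nonzero(b["region"]); X=C[m]; zt=np.percentile(X[:,2],90); T=X[abs(X[:,2]-zt)<.003]
            print(q,round(b["conf"],2),"px",u.mean().round(1),v.mean().round(1),"n",m.sum(),"ztop",zt.round(4),"top mid",((T.min(0)+T.max(0))/2).round(4),"size",(T.max(0)-T.min(0)).round(4),"rgb",p["img"][b["region"]].mean(0).round())
    return p,C
E
python3 - <<'E'
from h import *
look("w1.png",["napkin_ring","tile"]); print(manip.get_obs()["position"])
E
```

```text
cam [0.4187 0.3312 0.374 ] z [ 0.3098 -0.0029 -0.9508]
napkin_ring 0.94 px 250.0 244.0 n 1497 ztop 0.0366 top mid [0.5795 0.2951 0.0358] size [0.0581 0.0592 0.0044] rgb [97. 80. 65.]
napkin_ring 0.93 px 259.9 139.7 n 1585 ztop 0.0249 top mid [0.4495 0.3114 0.0242] size [0.058  0.0594 0.0047] rgb [42. 82. 47.]
napkin_ring 0.79 px 168.7 259.3 n 870 ztop 0.0245 top mid [0.612  0.184  0.0239] size [0.0414 0.0559 0.0047] rgb [47. 33. 55.]
tile 0.98 px 264.5 224.5 n 4857 ztop 0.0128 top mid [0.5694 0.3086 0.0123] size [0.1109 0.1108 0.0049] rgb [116. 118. 113.]
[0.4948 0.334  0.2533]
```

Request:
carry_out:
  deltas:
    - [0,-1,0,0,1]
    - [0,-1,0,0,1]

```text
clock: 2.78
position: [0.4928, 0.2105, 0.2531]
ee_rot: [-0.002, 1.0, 0.0, -0.0]
ft_force: [0.7, -0.5, 0.2]
grip_width: 1.0
grasp_force: 0.0
```

Request:
carry_out:
  deltas:
    - [0,-1,0,0,1]
    - [0,-1,0,0,1]
    - [0,-1,0,0,1]

```text
clock: 3.15
position: [0.4933, 0.0578, 0.2537]
ee_rot: [0.001, 1.0, 0.0, 0.0]
ft_force: [0.7, 0.8, 0.9]
grip_width: 1.002
grasp_force: 0.0
```

Request:
carry_out:
  deltas:
    - [0,-0.6,0,0,1]
    - [0,-0.6,0,0,1]
    - [0,-0.6,0,0,1]

```text
clock: 3.52
position: [0.4936, -0.0306, 0.2535]
ee_rot: [0.001, 1.0, 0.0, 0.0]
ft_force: [-0.5, 0.2, -0.9]
grip_width: 0.997
grasp_force: 0.0
```

```bash
python3 - <<'E'
from h import *
p,C=look("w2.png",["board","post"]); print(manip.get_obs()["position"])
m=(C[...,2]<.06)&(C[...,2]>.031-.004)&(p["depth"]>0)
uv=np.argwhere(m)[:,::-1].astype(np.float32); 
import cv2
m2=np.zeros((420,560),np.uint8)
for b in outline_of("board",p)[:1]:
    X=C[b["region"]&(C[...,2]>.022)]; r=cv2.minAreaRect((X[:,:2]*1000).astype(np.float32)); print("board rect mm",r)
print("mark",[(b["position"],b["conf"]) for b in boxes_of("mark",p)])
c=p["img"][100:340,160:420]; cv2.imwrite("pics/w2c.png",cv2.cvtColor(cv2.resize(c,None,fx=2.3,fy=2.3),cv2.COLOR_RGB2BGR))
E
```

```text
cam [ 0.4155 -0.0309  0.3741] z [ 0.3091 -0.0005 -0.951 ]
board 0.98 px 285.5 200.5 n 15630 ztop 0.0327 top mid [ 0.5247 -0.0212  0.0323] size [0.1551 0.1646 0.0053] rgb [93. 71. 52.]
post 0.69 px 57.0 245.0 n 1592 ztop 0.1046 top mid [ 0.5576 -0.2804  0.1044] size [0.0199 0.0199 0.0052] rgb [92. 57. 45.]
[ 0.4938 -0.0278  0.2533]
board rect mm ((507.9562072753906, -20.474319458007812), (160.0059356689453, 184.01461791992188), 87.71617889404297)
mark [([0.5195, -0.0232, 0.0357], 0.93)]
```

View pics/w2c.png

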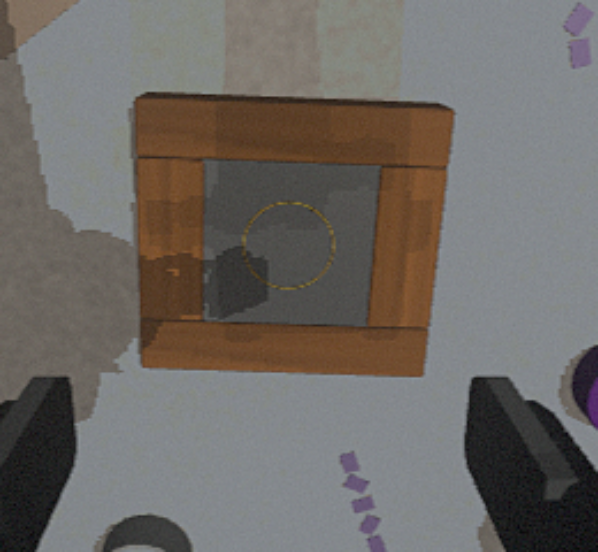

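```bash
python3 - <<'E'
from h import *
p=camera("wrist"); C=cloud(p)
im=p["img"].astype(int); s=im[...,0]-im[...,2]
m=np.zeros((420,560),bool); m[180:232,258:312]=s[180:232,258:312]>18
v,u=np.nonzero(m); e=cv2.fitEllipse(np.stack([u,v],1).astype(np.float32)); print(len(u),e)
P=np.array([px2w(p,(a,b),z=.03) for a,b in zip(u,v)])
A=np.c_[2*P[:,:2],np.ones(len(P))]; s=np.linalg.lstsq(A,(P[:,:2]**2).sum(1),rcond=None)[0]
print("circle",s[:2],np.sqrt(s[2]+s[0]**2+s[1]**2))
b=outline_of("board",p)[0]["region"]; M=b&(abs(C[...,2]-.0315)<.004)
r=cv2.minAreaRect((C[M][:,:2]*1000).astype(np.float32));print(r, "padz",np.median(C[200:214,275:297,2]))
E
```

```text
179 ((282.8006286621094, 206.33851623535156), (37.34372329711914, 39.2562255859375), 85.70531463623047)
circle [ 0.5251 -0.0215] 0.023937603584150063
((524.7301635742188, -21.007278442382812), (160.2355499267578, 149.99522399902344), 87.89090728759766) padz 0.03006063872023352
```

Request:
carry_out:
  deltas:
    - [0,-1,0,0,1]
    - [0,-1,0,0,1]
    - [0,-1,0,0,1]

```text
clock: 4.25
position: [0.493, -0.1833, 0.2535]
ee_rot: [0.002, 1.0, -0.0, 0.0]
ft_force: [0.5, 0.8, 0.2]
grip_width: 1.002
grasp_force: 0.0
```

Request:
carry_out:
  deltas:
    - [-0.15,-0.65,0,0,1]
    - [-0.15,-0.65,0,0,1]
    - [-0.15,-0.65,0,0,1]

```text
clock: 4.62
position: [0.5157, -0.28, 0.2528]
ee_rot: [0.002, 1.0, -0.001, -0.001]
ft_force: [-0.7, 0.4, -0.7]
grip_width: 1.005
grasp_force: 0.0
```

```bash
python3 - <<'E'
from h import *
p,C=look("w3.png",["post","holder"]); print(manip.get_obs()["position"])
T=C[(abs(C[...,2]-.104)<.004)&(p["depth"]>0)]; print(len(T)); print(cv2.minAreaRect((T[:,:2]*1000).astype(np.float32)))
M=(abs(C[...,2]-.045)<.003)&(p["depth"]>0); print(cv2.minAreaRect((C[M][:,:2]*1000).astype(np.float32)), np.median(C[M][:,2]))
M=(abs(C[...,2]-.051)<.003)&(p["depth"]>0); print(cv2.minAreaRect((C[M][:,:2]*1000).astype(np.float32)), np.median(C[M][:,2]))
c=p["img"][90:350,140:420]; cv2.imwrite("pics/w3c.png",cv2.cvtColor(cv2.resize(c,None,fx=2,fy=2),cv2.COLOR_RGB2BGR))
E
```

```text
cam [ 0.4378 -0.2799  0.3735] z [ 0.3075 -0.0028 -0.9515]
post 0.94 px 277.3 225.0 n 1068 ztop 0.105 top mid [ 0.5573 -0.2804  0.1043] size [0.0189 0.0189 0.0046] rgb [80. 55. 41.]
post 0.57 px 275.9 211.0 n 3598 ztop 0.0458 top mid [ 0.5575 -0.2807  0.0452] size [0.0945 0.0935 0.0047] rgb [113.  96.  67.]
holder 0.58 px 276.4 211.0 n 3622 ztop 0.0458 top mid [ 0.5576 -0.2812  0.045 ] size [0.0962 0.0946 0.0044] rgb [113.  96.  67.]
[ 0.5164 -0.276   0.253 ]
692
((665.690673828125, -435.28631591796875), (185.3536376953125, 356.3282775878906), 8.591560363769531)
((679.2128295898438, -231.89642333984375), (341.70806884765625, 694.5656127929688), 4.9950127601623535) 0.04487538023754712
((726.9707641601562, -392.99444580078125), (97.45442199707031, 441.04473876953125), 48.10873031616211) 0.05037085833861288
```

View pics/w3c.png

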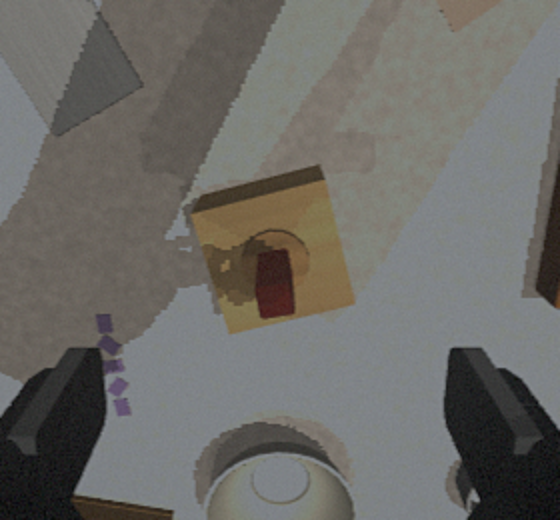

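```bash
python3 - <<'E'
from h import *
p=camera("wrist"); C=cloud(p); im=p["img"].astype(int)
near=np.hypot(C[...,0]-.557,C[...,1]+.28)<.03
for z in (.104,.05,.0455):
    T=C[near&(abs(C[...,2]-z)<.003)&(p["depth"]>0)]; r=cv2.minAreaRect((T[:,:2]*1000).astype(np.float32)); print(z,len(T),r,T.mean(0))
M=near&(C[...,2]>.1); v,u=np.nonzero(M); print(cv2.minAreaRect(np.stack([u,v],1).astype(np.float32)))
E
```

```text
0.104 314 ((557.568359375, -280.59967041015625), (17.530166625976562, 18.037260055541992), 9.602320671081543) [ 0.5569 -0.2806  0.1046]
0.05 495 ((556.0867919921875, -278.63446044921875), (42.7121467590332, 35.586795806884766), 79.4502182006836) [ 0.5521 -0.2799  0.0507]
0.0455 945 ((555.7124633789062, -279.8410949707031), (59.43685531616211, 57.03974914550781), 87.72735595703125) [ 0.5505 -0.2793  0.045 ]
((272.8108215332031, 238.36485290527344), (17.755088806152344, 18.248289108276367), 80.53767395019531)
```

Request:
carry_out:
  deltas:
    - [-0.273,-0.024,0,-0.317,1]
    - [-0.273,-0.024,0.3,-0.317,1]
    - [-0.273,-0.024,0.6,-0.317,1]
    - [-0.273,-0.024,0.6,-0.317,1]
    - [-0.273,-0.024,0.6,-0.317,1]

```text
clock: 5.45
position: [0.5579, -0.2807, 0.1653]
ee_rot: [-0.083, 0.997, -0.0, 0.001]
ft_force: [0.1, -0.1, 0.8]
grip_width: 1.004
grasp_force: 0.0
```

```bash
python3 - <<'E'
from h import *
o=manip.get_obs(); print(o["position"],o["ee_rot"],o["ft_force"])
p=camera("wrist"); C=cloud(p); save(p,"w4.png")
near=np.hypot(C[...,0]-.557,C[...,1]+.28)<.03
T=C[near&(abs(C[...,2]-.104)<.003)&(p["depth"]>0)]; r=cv2.minAreaRect((T[:,:2]*1000).astype(np.float32)); print(len(T),r,T.mean(0))
E
```

```text
[ 0.5579 -0.2807  0.1653] [-0.0831  0.9965 -0.0003  0.001 ] [ 0.1257 -0.0758  0.8247]
687 ((557.7103271484375, -280.9452819824219), (17.965492248535156, 17.588132858276367), 10.17271614074707) [ 0.557  -0.2809  0.1046]
```

Request:
carry_out:
  deltas:
    - [0,0,0.25,0,1]
    - [0,0,0.5,0,1]
    - [0,0,0.533,0,1]
    - [0,0,0.533,0,1]
    - [0,0,0.533,0,-1]
    - [0,0,0.533,0,-1]
    - [0,0,0.533,0,-1]
    - [0,0,0.533,0,-1]
    - [0,0,0.533,0,-1]
    - [0,0,0.533,0,-1]
    - [0,0,0.533,0,-1]
    - [0,0,0.533,0,-1]
  force: 60

```text
clock: 7.0
position: [0.5573, -0.2812, 0.0837]
ee_rot: [-0.083, 0.997, -0.0, 0.0]
ft_force: [-1.3, 0.5, 5.8]
grip_width: 0.2
grasp_force: 59.0
```

Request:
carry_out:
  deltas:
    - [0,0,-0.15,0,-1]
    - [0,0,-0.4,0,-1]
    - [0,0,-0.4,0.317,-1]
    - [0,0,-0.4,0.317,-1]
    - [0,0,-0.4,0.317,-1]
    - [0,0,-0.4,0.317,-1]

```text
clock: 7.75
position: [0.5567, -0.2809, 0.1426]
ee_rot: [-0.001, 1.0, 0.0, -0.001]
ft_force: [0.4, 0.3, -1.4]
grip_width: 0.204
grasp_force: 58.6
```

```bash
python3 - <<'E'
from h import *
o=manip.get_obs(); print(o["position"],o["ee_rot"],o["ft_force"],o["torque"],o["grip_width"])
p=camera("wrist"); save(p,"w5.png")
E
```

```text
[ 0.5567 -0.2809  0.1426] [-0.0007  1.      0.0002 -0.0006] [ 0.4114  0.3225 -1.3991] [0.0033 0.0287 0.0385] 0.20449280717330987
```

View pics/w5.png

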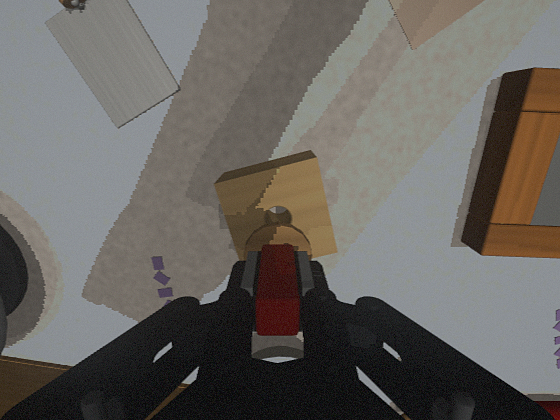

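Request:
carry_out:
  deltas:
    - [0.1,1,0,0,-1]
    - [0.1,1,0,0,-1]
    - [0.1,1,0,0,-1]

```text
clock: 8.18
position: [0.5419, -0.1268, 0.143]
ee_rot: [-0.002, 1.0, 0.001, -0.0]
ft_force: [-0.1, -0.2, -1.8]
grip_width: 0.202
grasp_force: 59.2
```

Request:
carry_out:
  deltas:
    - [0.117,0.728,0,0,-1]
    - [0.117,0.728,0,0,-1]
    - [0.117,0.728,0.2,0,-1]
    - [0.117,0.728,0.36,0,-1]
    - [0.117,0.728,0.36,0,-1]
    - [0.117,0.728,0.36,0,-1]

```text
clock: 8.93
position: [0.5252, -0.0221, 0.0902]
ee_rot: [0.0, 1.0, 0.0, 0.001]
ft_force: [0.3, 0.2, -0.8]
grip_width: 0.201
grasp_force: 59.3
```

Request:
carry_out:
  deltas:
    - [0,0,0.0133,0,-1]
    - [0,0,0.0133,0,-1]
    - [0,0,0.0133,0,-1]

```text
clock: 9.3
position: [0.5248, -0.0218, 0.0877]
ee_rot: [0.0, 1.0, 0.0, 0.0]
ft_force: [-0.3, -0.1, -2.0]
grip_width: 0.202
grasp_force: 59.3
```

Request:
carry_out:
  deltas:
    - [0,0,0.0133,0,-1]
    - [0,0,0.0133,0,-1]
    - [0,0,0.0133,0,-1]

```text
clock: 9.68
position: [0.5246, -0.0218, 0.0853]
ee_rot: [0.0, 1.0, 0.0, -0.0]
ft_force: [-0.3, 0.3, -1.3]
grip_width: 0.202
grasp_force: 59.3
```

Request:
carry_out:
  deltas:
    - [0,0,0.0067,0,-1]
    - [0,0,0.0067,0,-1]
    - [0,0,0.0067,0,-1]

```text
clock: 10.05
position: [0.5247, -0.0218, 0.0844]
ee_rot: [0.0, 1.0, 0.0, 0.0]
ft_force: [-0.2, 1.1, -1.2]
grip_width: 0.205
grasp_force: 59.4
```

Commanded z about 0.084 and still in the air (force −1.3 N is the weight). Lower further by 1 mm steps.

Request:
carry_out:
  deltas:
    - [0,0,0.0067,0,-1]
    - [0,0,0.0067,0,-1]
    - [0,0,0.0067,0,-1]

```text
clock: 10.42
position: [0.5247, -0.0218, 0.0835]
ee_rot: [0.0, 1.0, 0.0, 0.0]
ft_force: [-0.4, 0.3, 2.0]
grip_width: 0.204
grasp_force: 59.4
```

Request:
carry_out:
  deltas:
    - [0,0,0.0067,0,-1]
    - [0,0,0.0067,0,-1]
    - [0,0,0.0067,0,-1]

```text
clock: 10.8
position: [0.5247, -0.0218, 0.0825]
ee_rot: [0.0, 1.0, 0.0, 0.0]
ft_force: [-0.9, -0.4, 3.1]
grip_width: 0.201
grasp_force: 59.7
```

Request:
carry_out:
  deltas:
    - [0,0,0.0067,0,-1]
    - [0,0,0.0067,0,-1]
    - [0,0,0.0067,0,-1]

```text
clock: 11.18
position: [0.5248, -0.0218, 0.0815]
ee_rot: [0.0, 1.0, 0.0, 0.0]
ft_force: [-2.1, 0.3, 5.5]
grip_width: 0.202
grasp_force: 60.1
```

Request:
carry_out:
  deltas:
    - [0,0,-0.0053,0,-1]
    - [0,0,-0.0053,0,-1]
    - [0,0,-0.0053,0,-1]

```text
clock: 11.55
position: [0.5247, -0.0218, 0.0822]
ee_rot: [0.0, 1.0, 0.0, 0.0]
ft_force: [-0.9, 0.1, 4.5]
grip_width: 0.198
grasp_force: 60.0
```

Request:
carry_out:
  deltas:
    - [0.02,0,0,0,-1]
    - [0.02,0,0,0,-1]
    - [0.02,0,0,0,-1]

```text
clock: 11.92
position: [0.522, -0.0218, 0.0823]
ee_rot: [0.0, 1.0, 0.0, 0.0]
ft_force: [2.3, 0.1, 3.7]
grip_width: 0.2
grasp_force: 60.0
```

Request:
carry_out:
  deltas:
    - [0,0.02,0,0,-1]
    - [0,0.02,0,0,-1]
    - [0,0.02,0,0,-1]

```text
clock: 12.3
position: [0.5213, -0.0189, 0.082]
ee_rot: [0.0, 1.0, -0.0, -0.0]
ft_force: [0.3, -2.4, 4.4]
grip_width: 0.2
grasp_force: 60.1
```

Request:
carry_out:
  deltas:
    - [-0.02,0,0,0,-1]
    - [-0.02,0,0,0,-1]
    - [-0.02,0,0,0,-1]

```text
clock: 12.68
position: [0.5238, -0.0185, 0.0817]
ee_rot: [0.0, 1.0, 0.0, -0.001]
ft_force: [-1.4, -0.7, 5.1]
grip_width: 0.203
grasp_force: 60.3
```

Request:
carry_out:
  deltas:
    - [-0.02,0,0,0,-1]
    - [-0.02,0,0,0,-1]
    - [-0.02,0,0,0,-1]

```text
clock: 13.05
position: [0.527, -0.0184, 0.0818]
ee_rot: [0.0, 1.0, 0.0, -0.001]
ft_force: [-2.5, 0.1, 4.7]
grip_width: 0.2
grasp_force: 60.1
```

Request:
carry_out:
  deltas:
    - [0,-0.02,0,0,-1]
    - [0,-0.02,0,0,-1]
    - [0,-0.02,0,0,-1]

```text
clock: 13.42
position: [0.5277, -0.0216, 0.0822]
ee_rot: [0.0, 1.0, 0.0, 0.0]
ft_force: [-0.0, 1.6, 4.2]
grip_width: 0.203
grasp_force: 60.1
```

Request:
carry_out:
  deltas:
    - [0,-0.02,0,0,-1]
    - [0,-0.02,0,0,-1]
    - [0,-0.02,0,0,-1]

```text
clock: 13.8
position: [0.5278, -0.0251, 0.0822]
ee_rot: [0.0, 1.0, -0.0, 0.0]
ft_force: [0.6, 0.7, 4.4]
grip_width: 0.203
grasp_force: 60.1
```

Request:
carry_out:
  deltas:
    - [0.02,0,0,0,-1]
    - [0.02,0,0,0,-1]
    - [0.02,0,0,0,-1]

```text
clock: 14.18
position: [0.5248, -0.0252, 0.0823]
ee_rot: [0.0, 1.0, -0.0, 0.0]
ft_force: [1.6, -1.6, 3.6]
grip_width: 0.2
grasp_force: 60.1
```

Request:
carry_out:
  deltas:
    - [0.02,0,0,0,-1]
    - [0.02,0,0,0,-1]
    - [0.02,0,0,0,-1]

```text
clock: 14.55
position: [0.5214, -0.0249, 0.0821]
ee_rot: [0.0, 1.0, 0.0, -0.0]
ft_force: [1.9, -1.3, 5.4]
grip_width: 0.203
grasp_force: 60.1
```

Request:
carry_out:
  deltas:
    - [0.02,0,0,0,-1]
    - [0.02,0,0,0,-1]
    - [0.02,0,0,0,-1]

```text
clock: 14.92
position: [0.5185, -0.0247, 0.0821]
ee_rot: [0.0, 1.0, 0.0, -0.0]
ft_force: [0.9, -0.2, 4.7]
grip_width: 0.205
grasp_force: 60.1
```

Request:
carry_out:
  deltas:
    - [0,0.02,0,0,-1]
    - [0,0.02,0,0,-1]
    - [0,0.02,0,0,-1]

```text
clock: 15.3
position: [0.5182, -0.022, 0.0819]
ee_rot: [0.0, 1.0, -0.0, -0.001]
ft_force: [-0.8, -2.1, 5.6]
grip_width: 0.202
grasp_force: 60.2
```

Request:
carry_out:
  deltas:
    - [0,0.02,0,0,-1]
    - [0,0.02,0,0,-1]
    - [0,0.02,0,0,-1]

```text
clock: 15.68
position: [0.5183, -0.0186, 0.082]
ee_rot: [0.0, 1.0, 0.0, -0.0]
ft_force: [-0.0, -1.5, 5.6]
grip_width: 0.198
grasp_force: 60.1
```

Request:
carry_out:
  deltas:
    - [0,0.02,0,0,-1]
    - [0,0.02,0,0,-1]
    - [0,0.02,0,0,-1]

```text
clock: 16.05
position: [0.5186, -0.0155, 0.0821]
ee_rot: [0.0, 1.0, 0.0, -0.0]
ft_force: [-0.1, -1.4, 4.5]
grip_width: 0.198
grasp_force: 60.1
```

Request:
carry_out:
  deltas:
    - [-0.02,0,0,0,-1]
    - [-0.02,0,0,0,-1]
    - [-0.02,0,0,0,-1]

```text
clock: 16.42
position: [0.5214, -0.0154, 0.082]
ee_rot: [0.0, 1.0, 0.0, -0.0]
ft_force: [-3.0, 1.0, 4.4]
grip_width: 0.204
grasp_force: 60.1
```

Request:
carry_out:
  deltas:
    - [-0.02,0,0,0,-1]
    - [-0.02,0,0,0,-1]
    - [-0.02,0,0,0,-1]

```text
clock: 16.8
position: [0.5249, -0.0158, 0.0822]
ee_rot: [0.0, 1.0, 0.0, 0.0]
ft_force: [-1.1, 0.8, 4.3]
grip_width: 0.204
grasp_force: 60.1
```

Request:
carry_out:
  deltas:
    - [-0.02,0,0,0,-1]
    - [-0.02,0,0,0,-1]
    - [-0.02,0,0,0,-1]

```text
clock: 17.18
position: [0.5279, -0.0157, 0.082]
ee_rot: [0.0, 1.0, -0.0, 0.0]
ft_force: [1.1, 1.3, 0.0]
grip_width: 0.202
grasp_force: 59.6
```

Request:
carry_out:
  deltas:
    - [-0.02,0,0,0,-1]
    - [-0.02,0,0,0,-1]
    - [-0.02,0,0,0,-1]

```text
clock: 17.55
position: [0.5304, -0.0158, 0.0819]
ee_rot: [0.0, 1.0, 0.0, -0.0]
ft_force: [-1.0, 1.2, -2.1]
grip_width: 0.2
grasp_force: 59.3
```

Request:
carry_out:
  deltas:
    - [0,0,0.01,0,-1]
    - [0,0,0.01,0,-1]
    - [0,0,0.01,0,-1]

```text
clock: 17.92
position: [0.5304, -0.0156, 0.0805]
ee_rot: [0.0, 1.0, 0.0, -0.0]
ft_force: [-1.5, 1.8, -0.8]
grip_width: 0.201
grasp_force: 59.4
```

Request:
carry_out:
  deltas:
    - [0,0,0.01,0,-1]
    - [0,0,0.01,0,-1]
    - [0,0,0.01,0,-1]

```text
clock: 18.3
position: [0.5305, -0.0156, 0.079]
ee_rot: [0.0, 1.0, 0.0, -0.0]
ft_force: [-3.0, 3.2, -0.1]
grip_width: 0.203
grasp_force: 59.4
```

Request:
carry_out:
  deltas:
    - [0.003,0.003,0,0,-1]
    - [0.003,0.003,0.01,0,-1]
    - [0.003,0.003,0.01,0,-1]
    - [0.003,0.003,0.01,0,-1]

```text
clock: 18.8
position: [0.5303, -0.0155, 0.0776]
ee_rot: [0.0, 1.0, -0.0, 0.0]
ft_force: [-1.6, 1.0, -0.7]
grip_width: 0.203
grasp_force: 59.5
```

Request:
carry_out:
  deltas:
    - [0,0,0.01,0,-1]
    - [0,0,0.01,0,-1]
    - [0,0,0.01,0,-1]

```text
clock: 19.18
position: [0.5302, -0.0155, 0.0761]
ee_rot: [0.0, 1.0, -0.0, 0.0]
ft_force: [-0.8, 0.1, -0.9]
grip_width: 0.204
grasp_force: 59.4
```

Request:
carry_out:
  deltas:
    - [0,0,0.02,0,-1]
    - [0,0,0.04,0,-1]
    - [0,0,0.04,0,-1]
    - [0,0,0.04,0,-1]

```text
clock: 19.68
position: [0.5302, -0.0155, 0.0701]
ee_rot: [0.0, 1.0, -0.0, -0.0]
ft_force: [-0.7, -0.4, -2.4]
grip_width: 0.199
grasp_force: 59.4
```

Request:
carry_out:
  deltas:
    - [0,0,0.012,0,-1]
    - [0,0,0.012,0,-1]
    - [0,0,0.012,0,-1]

```text
clock: 20.05
position: [0.5302, -0.0154, 0.0684]
ee_rot: [0.0, 1.0, 0.0, 0.0]
ft_force: [-0.9, 0.7, -0.6]
grip_width: 0.206
grasp_force: 59.5
```

Request:
carry_out:
  deltas:
    - [0,0,0.01,0,-1]
    - [0,0,0.01,0,-1]
    - [0,0,0.01,0,-1]

```text
clock: 20.42
position: [0.5302, -0.0154, 0.067]
ee_rot: [0.0, 1.0, 0.0, 0.0]
ft_force: [-2.0, 0.3, 2.2]
grip_width: 0.201
grasp_force: 59.9
```

Request:
carry_out:
  deltas:
    - [0,0,0.013,0,-1]
    - [0,0,0.013,0,-1]
    - [0,0,0.013,0,-1]
    - [0,0,0.006,0,-0.2]
    - [0,0,0,0,1]
    - [0,0,0,0,1]
    - [0,0,0,0,1]
    - [0,0,0,0,1]
    - [0,0,0,0,1]
    - [0,0,-0.2,0,1]
    - [0,0,-0.5,0,1]
    - [0.2,0,-1,0,1]
    - [0.2,0,-1,0,1]
    - [0.2,0,-1,0,1]
    - [0.2,0,-1,0,1]

```text
clock: 22.3
position: [0.4998, -0.0152, 0.2153]
ee_rot: [0.0, 1.0, -0.0, -0.001]
ft_force: [-0.4, -0.9, 0.3]
grip_width: 1.002
grasp_force: 0.0
```

```bash
python3 - <<'E'
from h import *
o=manip.get_obs(); print(o["position"],o["ft_force"],o["grip_width"])
p=camera("wrist"); C=cloud(p); save(p,"w6.png")
near=(np.hypot(C[...,0]-.53,C[...,1]+.0155)<.03)&(p["depth"]>0)
for z in (.09,.036):
    T=C[near&(abs(C[...,2]-z)<.003)]; print(z,len(T),cv2.minAreaRect((T[:,:2]*1000).astype(np.float32)),np.median(T,0))
print("ztop",np.percentile(C[near][:,2],97))
E
```

```text
[ 0.4998 -0.0152  0.2153] [-0.4152 -0.9345  0.2737] 1.0021009117040753
0.09 351 ((530.7434692382812, -15.407676696777344), (17.90712547302246, 17.524621963500977), 0.29564008116722107) [ 0.5304 -0.0158  0.0891]
0.036 567 ((528.6925659179688, -15.341999053955078), (34.86686325073242, 38.09559631347656), 0.6477459073066711) [ 0.524  -0.0148  0.0353]
ztop 0.08967534130725664
```

View pics/w6.png

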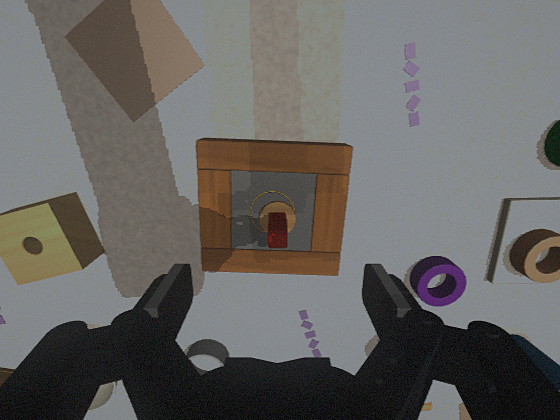

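Request:
carry_out:
  deltas:
    - [-0.133,1,0,0,1]
    - [-0.133,1,0,0,1]
    - [-0.133,1,0,0,1]

```text
clock: 22.72
position: [0.5195, 0.1387, 0.2149]
ee_rot: [-0.002, 1.0, -0.0, -0.001]
ft_force: [0.7, -1.3, -0.1]
grip_width: 1.002
grasp_force: 0.0
```

Request:
carry_out:
  deltas:
    - [-0.133,1,0,0,1]
    - [-0.133,1,0,0,1]
    - [-0.133,1,0,0,1]
    - [-0.133,1,0,0,1]

```text
clock: 23.22
position: [0.5393, 0.2869, 0.2144]
ee_rot: [-0.002, 1.0, -0.001, -0.001]
ft_force: [0.1, 0.6, -0.9]
grip_width: 0.999
grasp_force: 0.0
```

```bash
python3 - <<'E'
from h import *
p,C=look("w7.png",["napkin_ring"]); print(manip.get_obs()["position"])
near=(np.hypot(C[...,0]-.5795,C[...,1]-.295)<.04)&(p["depth"]>0)
T=C[near&(abs(C[...,2]-.036)<.0025)]; h=cv2.convexHull((T[:,:2]*1000).astype(np.float32)); print(cv2.minEnclosingCircle(h),cv2.fitEllipse(h),np.median(T[:,2]))
c=p["img"]; cv2.imwrite("pics/w7c.png",cv2.cvtColor(cv2.resize(c[100:350,150:450],None,fx=2,fy=2),cv2.COLOR_RGB2BGR))
E
```

```text
cam [0.4616 0.2864 0.3352] z [ 0.3058 -0.0007 -0.9521]
napkin_ring 0.97 px 193.1 250.7 n 1709 ztop 0.0246 top mid [0.6209 0.1845 0.0239] size [0.0588 0.0587 0.0046] rgb [52. 37. 60.]
napkin_ring 0.79 px 284.8 225.0 n 2008 ztop 0.0366 top mid [0.5801 0.2949 0.0359] size [0.059  0.059  0.0045] rgb [98. 79. 64.]
napkin_ring 0.61 px 303.3 100.1 n 2156 ztop 0.0249 top mid [0.45   0.3112 0.0244] size [0.0591 0.0589 0.005 ] rgb [ 46. 101.  57.]
[0.5402 0.2835 0.2154]
((579.90966796875, 294.7486267089844), 29.84700584411621) ((580.0054321289062, 294.7864685058594), (59.03229904174805, 59.223106384277344), 41.31824493408203) 0.0358313372371
```

View pics/w7c.png

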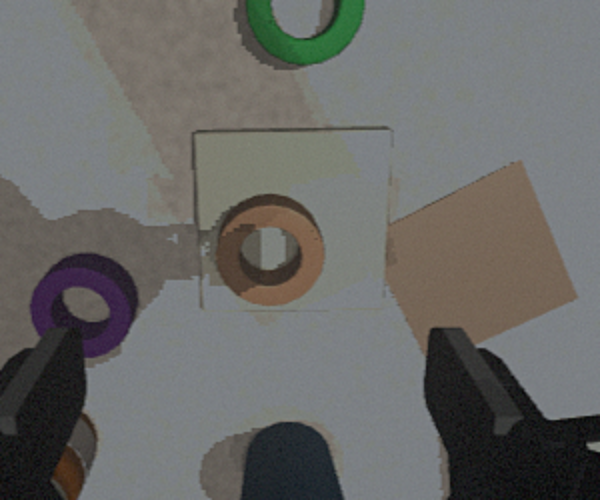

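Request:
carry_out:
  deltas:
    - [-0.265,0.067,0.1,0,1]
    - [-0.265,0.067,0.5,0,1]
    - [-0.265,0.067,0.8,0,1]
    - [-0.265,0.067,0.8,0,1]

```text
clock: 23.82
position: [0.5782, 0.2917, 0.0933]
ee_rot: [0.001, 1.0, -0.002, -0.003]
ft_force: [0.3, -0.3, 1.0]
grip_width: 1.004
grasp_force: 0.0
```

Request:
carry_out:
  deltas:
    - [0,0,0.2,0,1]
    - [0,0,0.397,0,1]
    - [0,0,0.397,0,1]
    - [0,0,0.397,0,1]

```text
clock: 24.32
position: [0.5814, 0.2948, 0.04]
ee_rot: [0.001, 1.0, 0.001, 0.001]
ft_force: [-0.6, 0.3, 0.5]
grip_width: 0.998
grasp_force: 0.0
```

Request:
carry_out:
  deltas:
    - [0,0,0,0,-1]
    - [0,0,0,0,-1]
    - [0,0,0,0,-1]
    - [0,0,0,0,-1]
    - [0,0,0,0,-1]
    - [0,0,0,0,-1]
    - [0,0,0,0,-1]
  force: 30

```text
clock: 25.2
position: [0.5808, 0.295, 0.039]
ee_rot: [0.0, 1.0, 0.001, 0.001]
ft_force: [-0.5, -1.0, 6.6]
grip_width: 0.677
grasp_force: 31.1
```

Request:
carry_out:
  deltas:
    - [0,0,-0.05,0,-1]
    - [0,0,-0.2,0,-1]
    - [0,0,-0.5,0,-1]
    - [0,0,-0.8,0,-1]
    - [0,0,-0.8,0,-1]

```text
clock: 25.82
position: [0.5819, 0.2955, 0.1621]
ee_rot: [0.0, 1.0, 0.002, 0.003]
ft_force: [0.5, 0.6, -1.2]
grip_width: 0.674
grasp_force: 33.2
```

```bash
python3 - <<'E'
from h import *
p,C=look("w8.png",["napkin_ring"]); o=manip.get_obs(); print(o["position"],o["ft_force"],o["grip_width"])
E
```

```text
cam [0.5031 0.2946 0.2822] z [ 0.3145  0.0034 -0.9493]
napkin_ring 0.91 px 277.4 272.7 n 10165 ztop 0.1595 top mid [0.5812 0.2952 0.1587] size [0.06   0.058  0.0044] rgb [87. 69. 55.]
napkin_ring 0.91 px 163.6 236.4 n 2949 ztop 0.0245 top mid [0.6207 0.1846 0.0237] size [0.0588 0.0595 0.0043] rgb [59. 40. 69.]
napkin_ring 0.77 px 297.1 37.9 n 3833 ztop 0.0249 top mid [0.4519 0.3115 0.0243] size [0.0554 0.0583 0.0048] rgb [ 48. 110.  60.]
[0.5799 0.2947 0.1576] [-0.5389  0.1493 -2.541 ] 0.6741972672648264
```

View pics/w8.png

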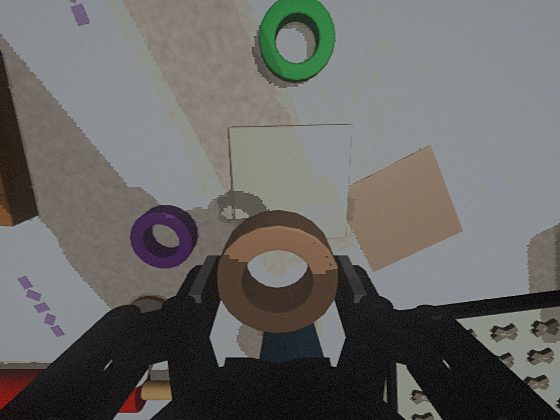

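Request:
carry_out:
  deltas:
    - [0.11,-0.7,0,0,-1]
    - [0.11,-0.7,0,0,-1]
    - [0.11,-0.7,0,0,-1]

```text
clock: 26.3
position: [0.5629, 0.1849, 0.1562]
ee_rot: [0.003, 1.0, -0.001, -0.001]
ft_force: [-0.2, 0.6, -1.9]
grip_width: 0.673
grasp_force: 33.2
```

Request:
carry_out:
  deltas:
    - [0.11,-0.7,0,0,-1]
    - [0.11,-0.7,0,0,-1]
    - [0.11,-0.7,0,0,-1]

```text
clock: 26.68
position: [0.5462, 0.0812, 0.1565]
ee_rot: [0.003, 1.0, -0.001, -0.001]
ft_force: [-0.6, 0.3, -2.2]
grip_width: 0.669
grasp_force: 33.2
```

Request:
carry_out:
  deltas:
    - [0.11,-0.669,0,0,-1]
    - [0.11,-0.669,0,0,-1]
    - [0.11,-0.669,0,0,-1]
    - [0.11,-0.669,0,0,-1]
    - [0.11,-0.669,0,0,-1]

```text
clock: 27.3
position: [0.5305, -0.0138, 0.1569]
ee_rot: [-0.001, 1.0, 0.0, -0.0]
ft_force: [1.3, -0.3, -2.0]
grip_width: 0.672
grasp_force: 33.2
```

```bash
python3 - <<'E'
from h import *
o=manip.get_obs(); print(o["position"],o["ft_force"],o["grip_width"])
p=camera("wrist"); C=cloud(p); save(p,"w9.png")
near=(np.hypot(C[...,0]-.5306,C[...,1]+.0155)<.036)&(p["depth"]>0)
T=C[near&(abs(C[...,2]-o["position"][2])<.006)]; zt=np.percentile(T[:,2],50); T=T[abs(T[:,2]-zt)<.002]
h=cv2.convexHull((T[:,:2]*1000).astype(np.float32)); print("ring",zt,cv2.fitEllipse(h))
# tilt
A=np.c_[T[:,:2],np.ones(len(T))]; print("slope",np.linalg.lstsq(A,T[:,2],rcond=None)[0][:2])
P=C[near&(abs(C[...,2]-.09)<.003)]; print("post",len(P),P.min(0) if len(P) else "",P.max(0) if len(P) else "")
E
```

```text
[ 0.5305 -0.0138  0.1569] [ 1.2541 -0.305  -1.9827] 0.6724060702431599
ring 0.1538024339343116 ((530.0400390625, -14.600078582763672), (58.54399871826172, 69.06068420410156), 3.1740212440490723)
slope [-0.0025 -0.0009]
post 0
```

Request:
carry_out:
  deltas:
    - [0,0,0,0,-1]
    - [0,0,0.15,0,-1]
    - [0,0,0.25,0,-1]
    - [0,0,0.33,0,-1]
    - [0,0,0.4,0,-1]
    - [0,0,0.4,0,-1]

```text
clock: 28.1
position: [0.5299, -0.0157, 0.0966]
ee_rot: [0.0, 1.0, -0.0, -0.001]
ft_force: [0.0, -0.1, -0.9]
grip_width: 0.677
grasp_force: 33.2
```

Request:
carry_out:
  deltas:
    - [0,0,0.1,0,-1]
    - [0,0,0.2,0,-1]
    - [0,0,0.22,0,-1]
    - [0,0,0.22,0,-1]
    - [0,0,0.22,0,-1]

```text
clock: 28.72
position: [0.5307, -0.0157, 0.0647]
ee_rot: [0.0, 1.0, 0.0, 0.0]
ft_force: [0.5, -0.2, -1.6]
grip_width: 0.673
grasp_force: 33.2
```

Request:
carry_out:
  deltas:
    - [0,0,0.013,0,-1]
    - [0,0,0.013,0,-1]
    - [0,0,0.013,0,-1]

```text
clock: 29.1
position: [0.5304, -0.0156, 0.0624]
ee_rot: [0.0, 1.0, 0.0, 0.0]
ft_force: [0.3, -0.8, -1.4]
grip_width: 0.675
grasp_force: 33.2
```

Request:
carry_out:
  deltas:
    - [0,0,0.013,0,-1]
    - [0,0,0.013,0,-1]
    - [0,0,0.013,0,-1]

```text
clock: 29.48
position: [0.5305, -0.0157, 0.0606]
ee_rot: [0.0, 1.0, 0.0, 0.0]
ft_force: [-0.5, 0.8, 2.7]
grip_width: 0.673
grasp_force: 33.6
```

Request:
carry_out:
  deltas:
    - [0,0,0.007,0,-1]
    - [0,0,0.007,0,-1]
    - [0,0,0.007,0,-1]

```text
clock: 29.85
position: [0.5305, -0.0157, 0.0596]
ee_rot: [0.0, 1.0, 0.0, 0.0]
ft_force: [-1.7, 0.7, 6.1]
grip_width: 0.678
grasp_force: 33.9
```

Request:
carry_out:
  deltas:
    - [0,0,-0.007,0,-1]
    - [0,0,-0.01,0,-1]
    - [0,0,-0.01,0,1]
    - [0,0,-0.01,0,1]
    - [0,0,-0.01,0,1]
    - [0,0,-0.01,0,1]
    - [0,0,-0.2,0,1]
    - [0,0,-0.6,0,1]
    - [0.2,0,-1,0,1]
    - [0.2,0,-1,0,1]
    - [0.2,0,-1,0,1]
    - [0.2,0,-1,0,1]

```text
clock: 31.35
position: [0.4999, -0.0156, 0.2079]
ee_rot: [0.0, 1.0, -0.0, -0.001]
ft_force: [-0.5, 0.7, 1.0]
grip_width: 1.003
grasp_force: 0.0
```

```bash
python3 - <<'E'
from h import *
o=manip.get_obs(); print(o["clock"],o["position"],o["ft_force"],o["grip_width"])
p=camera("wrist"); C=cloud(p); save(p,"w10.png")
near=(np.hypot(C[...,0]-.5306,C[...,1]+.0155)<.04)&(p["depth"]>0)
P=C[near&(abs(C[...,2]-.09)<.003)]; print("post",cv2.minAreaRect((P[:,:2]*1000).astype(np.float32)),np.median(P[:,2]))
T=C[near&(abs(C[...,2]-.06)<.003)]; h=cv2.convexHull((T[:,:2]*1000).astype(np.float32)); print("ring",cv2.minEnclosingCircle(h),np.median(T[:,2]))
A=np.c_[T[:,:2],np.ones(len(T))]; print("slope",np.linalg.lstsq(A,T[:,2],rcond=None)[0][:2])
E
```

```text
31.35 [ 0.4999 -0.0156  0.2079] [-0.5165  0.7168  0.9578] 1.0033585704300985
post ((530.2769775390625, -15.322551727294922), (17.862701416015625, 17.293529510498047), 89.43954467773438) 0.08864460011904413
ring ((529.7067260742188, -15.488198280334473), 29.805274963378906) 0.05865528838263951
slope [ 0.0018 -0.0016]
```

View pics/w10.png

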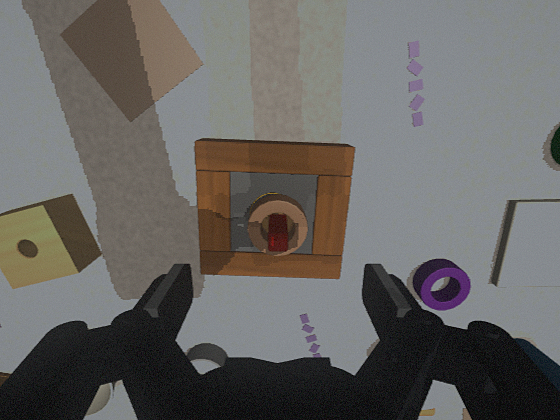

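The picture shows the ring flat and centred around the post at about (277,228), with both standing on the pad. The other things are where they were.

```bash
python3 -c "
from workcell import ticket
print(ticket.hand_in())"
```

```text
the job is handed in; nothing more can be done
None
```

The job is handed in at about 31 s: the post is pressed home in the hidden hole, which lay about 8 mm from the mark, and the clay ring lies flat on its flange; the bystanders in the last wrist picture had not moved, and the hand-in gave no verdict.

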